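# Find the high spot of a turned blank on bench centres

### The arm

A 7-joint arm with a two-finger parallel gripper is mounted at the origin on the work surface. World frame = base frame: x ahead of the robot, y to its left, z up, the work surface at z = 0. Lengths are in m, angles in rad, forces in N, time in s.
With the tool pointing down it reaches from about 0.425 to 0.875 m from the base axis. Payload 4.7 kg.
Tool frame: the origin (TCP) lies midway between the tips of the shut fingers; the grasp point (between the pads) lies 19 mm behind it; x points along the fingers, y is the direction in which the jaws open and shut, and the axes are right-handed (so a half turn about x gives the same grasp; the last joint's range is limited). The gripper opens to 87 mm and grips with 3 to 60 N. Pads are 19 mm wide; open, the fingers measure 117 mm over their backs; the gripper's body (75 mm by 190 mm) begins 51 mm behind the grasp point.
Start: joints at [-1.109, 0.321, -0.07, 1.45, 0.023, 1.371, -0.057], TCP at [0.281, 0.586, 0.223] pointing down, gripper open.
Joint ranges: [-2.86, 2.86], [-0.3, 2.09], [-1.38, 1.24], [0.06, 2.45], [-1.56, 4.7], [0.09, 2.05], [-2.69, 2.69]. Speed limits (rad/s): [2.57, 2.57, 3.14, 3.14, 3.14, 3.14, 3.14].

### API

Orientations are given as a rotation vector (axis times angle).
In Python, from bench import ctrl gives the robot as it stands. The module is installed in compiled form; this text tells all that it offers.
- The arm moves only by the shell command python3 -m jog 'ROWS' [FORCE]. ROWS is JSON, a list of rows, each an object with "rot": the turn, a rotation vector about the tool's x, y, z in units of 5 degrees (1.0 is 5 degrees), a list of three; "travel": the shift along the tool's x, y, z in units of 0.3 m (1.0 is 0.3 m), a list of three; "jaw": the closure, from -1 (fully open) to 1 (shut), so that 0 is half open. In form: [{"rot": [ax, ay, az], "travel": [tx, ty, tz], "jaw": jaw}, ...]. A call has 1 to 8 rows; each row shifts and turns the commanded pose from where the row before left it, along the tool's axes as they then stand; what a row does not reach is not made up. A row lasts 1/10 s, in which the tool goes at most 50 mm and 8.59 degrees, less where a joint would pass 70% of its speed; a pose out of reach is approached as far as the arm can. A call with a number of a shift or a turn outside -1 to 1 is refused whole. A call with a gripper value outside its range is refused whole. The fingers move at their own pace and stop on an object; FORCE is the grip in N (left out, the last holds). Time passes only in rows, so rows that do not move let the fingers close. It gives the time, the measured TCP pose, the force and the opening at its end, in the units of the state.
- ctrl.get_state(): the state, without advancing time (a new reading comes with each control period).
- ctrl.get_image(name): name is "side" or "top" or "wrist"; returns the picture (400x640x3 uint8, red, green, blue); there is no depth.
- ctrl.camera_model(name): a dict with "mtx" (3x3 intrinsics, pixels), "extrinsics" (4x4, takes a point from world to camera coordinates); the wrist camera has in their place "hand_eye" (4x4, takes a point from camera to tool coordinates, whose origin is the TCP and whose axes are the tool frame's). Camera axes: x right, y up, looking along -z (the intrinsics and any distortion apply to the point x, -y, -z); pixel columns grow to the right and rows downward; lengths in m; the calibration is good to about 2 mm. A picture is of the moment at which its call begins: read the wrist's pose just before it. camera_model takes no time and is no camera call.
- ctrl.close_job(): hands the job in, once; it reports no verdict.
The state is a dict: "time": time; "joint_positions": joint angles; "qd": joint speeds; "joint_torque": joint torques, N m; "position": TCP position; "tool_rot": TCP orientation; "ft_force": force on the tool from outside, world axes, zero at the start; "torque": the same for the moment, N m; "grip_width": opening from 0.0 (shut) to 1.0 (fully open).
Only numpy, scipy, OpenCV 4.12 (cv2) and the standard library are available. Lean on these libraries where they do the work, as an engineer would, in place of code of your own. Each camera call takes 0.05 s, during which the arm holds its last target.

### The job

Check the round wooden blank on the bench centres for run-out: slide the dial gauge in by its post until its plunger bears on the rim and is pressed in about half-way. Then turn the blank by its crank, fingers off the rim itself, watching the plunger swing, and leave it standing with its highest spot at the plunger, the gauge still bearing on it. Never drive the plunger right in to its stop, and leave the other things on the bench alone.

Things in the scene. Friction and masses are not known exactly. Their poses are not given: they have to be found in the camera images.
- stand: Fixed grey bench-centre stand: base plate 130 x 420 x 20 mm with two uprights (16 mm thick, 44 wide, tops 140 mm above the table) 90 mm apart that carry a level spindle. Origin on the table, straight under the middle of the blank; x along the spindle (the crank is at the -x end), y from the spindle towards the gauge, z up. The spindle axis lies 120 mm above the table.
- axis_mid (a point): Point on the spindle axis in the middle of the blank (stand x 0, y 0, 120 mm up); axes as the stand.
- arbor: Steel flanges (44 mm across) that clamp the wooden blank to the spindle, and the blank with them. Origin on the spindle axis in the middle of the blank; turns with the crank. The blank is a plain wooden disc 120 mm across and 36 mm thick, clamped 5 mm off centre, so that its rim stands between 55 and 65 mm from the spindle axis; which way the high spot lies relative to the crank is not known and differs each time. Do not touch the rim with the fingers.
- crank (a joint): Angle of spindle, crank and blank, rad. 0 with the handle straight up; growing, the handle goes from the top towards stand -y (away from the gauge). It turns endlessly both ways against a steady friction of about 0.11 N m and stays where it is left. The handle axis lies 40 mm from the spindle axis, at stand y = -0.040 sin(angle), height 0.120 + 0.040 cos(angle).
- handle_mid (a point): Middle of the free-spinning crank handle: a dark wooden rod 18 mm thick, 70 mm long, parallel to the spindle, pointing to stand -x. This point is 122 mm from axis_mid along -x and 32 mm from the handle's free end. It can be held from above with the fingers either side of it along stand y, and led round in a full circle with the hand kept pointing down.
- gauge_slide (a joint): Position of the gauge on its slide, m: 0 fully out, growing as the gauge moves towards the spindle (stand -y), up to 0.12. Friction about 6 N; it stays where it is left.
- post_grip (a point): Grasp point on the upright square aluminium post (18 x 18 mm) behind the dial, which moves the gauge: 158 mm above the table, 17 mm below the post's top, on the post's centre; axes as the stand. The post stands 60 mm behind the centre of the dial (72 mm across, its face 130 mm above the table) and above 130 mm there is nothing round the post.
- plunger (a joint): How far the gauge's plunger is pressed in, m: 0 free, 0.036 at its stop; half-way is 0.018. Its spring takes 0.5 N at first and 60 N/m more. It bears level on the rim, aimed at the spindle axis, so with the gauge left alone it reads most at the blank's high spot and 10 mm less at the low spot.
- needle (a joint): Angle of the needle of the dial, rad, which lies face up: 145 rad per metre of plunger movement; 0 free (the needle points to stand +y), growing clockwise seen from above as the plunger is pressed.
- plunger_tip (a point): Front end of the plunger, a steel ball 12 mm across, at the height of the spindle axis; its stand y is its distance from the axis: about 64.7 mm when it bears on the high spot.
- bowl: Bystander: turned wooden bowl, 120 mm across, 50 mm high.
- mallet: Bystander: wooden mallet lying down.
- glue: Bystander: white bottle, 56 mm across, 150 mm high.
- tin: Bystander: tin, 72 mm across, 60 mm high.
- spanner: Bystander: steel spanner lying beside the stand.
- cork_block: Bystander: cork sanding block 90 x 55 x 30 mm beside the stand.
- finial: Bystander: small turned wooden finial, 87 mm high, 40 mm across its foot, beside the stand.

How it is judged:
On the way:
1. the gauge is set: its plunger bears on the rim, pressed in about half-way (13 to 23 mm of 36) (value of joint plunger between 0.013 and 0.023 m), for 0.3 s.
At the end, for the whole second after the job is handed in: The blank stands still with its high spot at the plunger: the plunger tip is at least 64.2 mm from the spindle axis (the high spot gives about 64.7), with the plunger still pressed in by the rim (more than 4 mm) and clear of its stop (less than 34.5 mm of 36) (y of plunger_tip in the frame of stand above 0.0642 m and value of joint plunger between 0.004 and 0.0345 m and velocity of joint crank between -0.03 and 0.03 rad/s); the robot touches nothing.
It fails at once if the plunger is driven to its stop (pressed in more than 34.5 mm of 36) (value of joint plunger above 0.0345 m).
It fails at once if the fingers press on the blank or its flanges (over 3 N) (contact force between the fingers and arbor above 3 N).
It fails at once if a bystander is moved by more than 30 mm (distance of any of bowl, mallet, glue, tin, spanner, cork_block, finial from where it was at the start of the episode above 0.03 m).
It also fails if it takes over 69 s, if anything falls off the work surface, if the arm or the gripper's body presses on something with over 40 N, if the wrist force passes 120 N, or if a joint passes its speed limit or range.

## Working session

There is one attempt and no reset: what is moved stays moved. The work goes in short steps, Python scripts to look and compute and a shell command to move; the robot and the scene stay as the last step left them, time stands still between calls to the robot, and variables do not carry over. Pictures are saved under pics/ and viewed, and the job is handed in when it is done.

```bash
ls; mkdir -p pics
python3 - <<'E'
from bench import ctrl
import cv2
for n in("side","top","wrist"):
    im=ctrl.get_image(n); cv2.imwrite(f"pics/{n}0.png",im[:,:,::-1])
    print(n,{k:v for k,v in ctrl.camera_model(n).items()})
print(ctrl.get_state())
E
```

```text
pics
side {'mtx': array([[425.99196128,   0.        , 317.05391091],
       [  0.        , 425.99196128, 194.96603283],
       [  0.        ,   0.        ,   1.        ]]), 'extrinsics': array([[-0.98034083, -0.19727996, -0.00353256,  0.53767361],
       [ 0.09425416, -0.48395456,  0.87000238, -0.20605637],
       [-0.17334363,  0.85256589,  0.49303487, -1.16920881],
       [ 0.        ,  0.        ,  0.        ,  1.        ]])}
top {'mtx': array([[470.05943122,   0.        , 312.171971  ],
       [  0.        , 470.05943122, 201.08058239],
       [  0.        ,   0.        ,   1.        ]]), 'extrinsics': array([[ 2.61103981e-02, -9.99658756e-01,  7.87181958e-04,
        -1.13827707e-01],
       [ 9.94992515e-01,  2.60645011e-02,  9.64911198e-02,
        -5.67330525e-01],
       [-9.64787102e-02, -1.73618140e-03,  9.95333534e-01,
        -1.60688753e+00],
       [ 0.00000000e+00,  0.00000000e+00,  0.00000000e+00,
         1.00000000e+00]])}
wrist {'mtx': array([[350.17907862,   0.        , 316.81831442],
       [  0.        , 350.17907862, 199.39545621],
       [  0.        ,   0.  
[... 352 characters left out ...]
        1.00000000e+00]])}
{'time': 0.15, 'joint_positions': array([-1.10886684,  0.32165764, -0.07012625,  1.45138032,  0.02261146,
        1.37081326, -0.0569031 ]), 'qd': array([ 0.00055264, -0.00059442, -0.00090659, -0.00400264,  0.00014178,
       -0.00105017,  0.00081685]), 'joint_torque': array([ 4.25580834e-05, -4.91794610e+01, -4.04585302e-01, -3.12875891e+01,
       -6.40318519e-02,  4.04580042e-02,  1.05285305e-04]), 'position': array([0.28129796, 0.58551567, 0.22171716]), 'tool_rot': array([ 0.35000716,  1.54236888, -0.35230174]), 'ft_force': array([-0.56874868, -0.03106142,  0.12135461]), 'torque': array([-0.01408574,  0.0294106 ,  0.01345709]), 'grip_width': 0.9953582005133383}
```

View pics/side0.png

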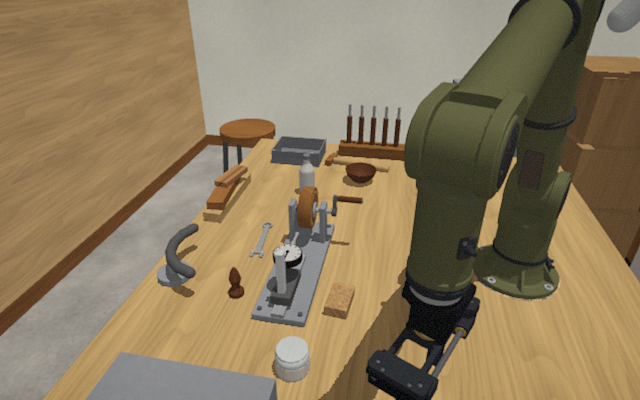

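View pics/top0.png

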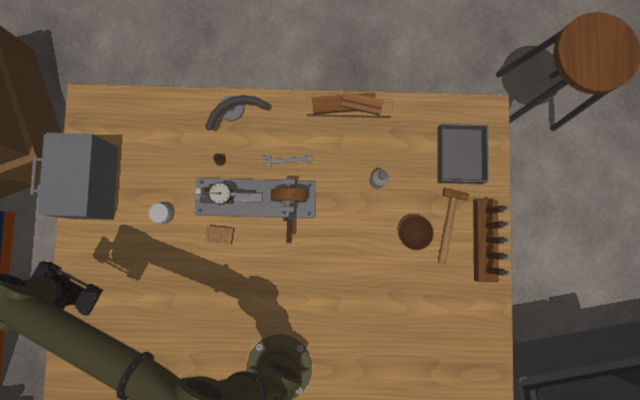

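View pics/wrist0.png

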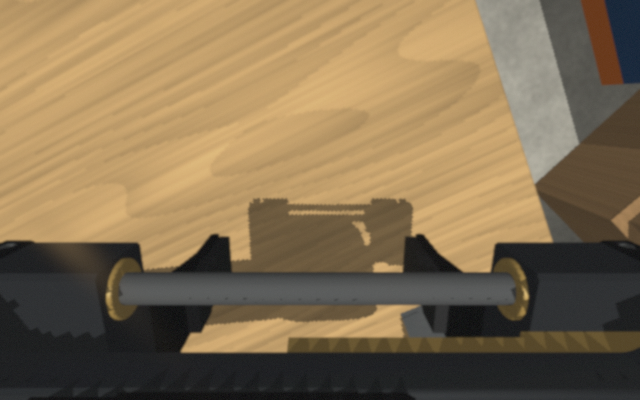

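```bash
cat > h.py <<'E'
import numpy as np, cv2
from bench import ctrl
def ray(n,u,v):
    m=ctrl.camera_model(n);K=m["mtx"];E=m["extrinsics"]
    d=np.array([(u-K[0,2])/K[0,0],-(v-K[1,2])/K[1,1],-1.])
    R=E[:3,:3];return -R.T@E[:3,3], R.T@d
def onz(n,u,v,z):
    c,d=ray(n,u,v);return c+d*(z-c[2])/d[2]
def proj(n,p):
    m=ctrl.camera_model(n);K=m["mtx"];E=m["extrinsics"]
    q=E[:3,:3]@np.asarray(p)+E[:3,3];return K[0,0]*q[0]/-q[2]+K[0,2],K[1,1]*-q[1]/-q[2]+K[1,2]
def crop(im,x0,y0,x1,y1,s,f):
    cv2.imwrite(f,cv2.resize(im[y0:y1,x0:x1,::-1],None,fx=s,fy=s,interpolation=cv2.INTER_CUBIC))
E
python3 - <<'E'
import cv2
from h import *
t=cv2.imread("pics/top0.png")[:,:,::-1];s=cv2.imread("pics/side0.png")[:,:,::-1]
crop(t,185,145,325,250,5,"pics/tc.png");crop(s,215,140,375,330,3,"pics/sc.png")
E
```

```text
(no output)
```

View pics/tc.png

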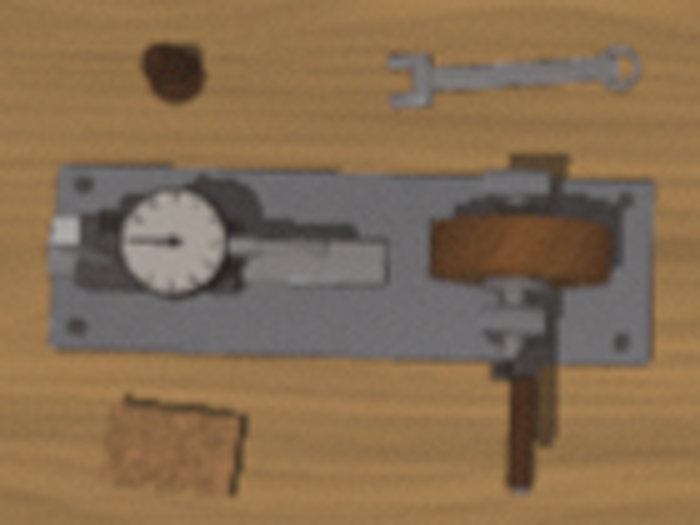

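View pics/sc.png

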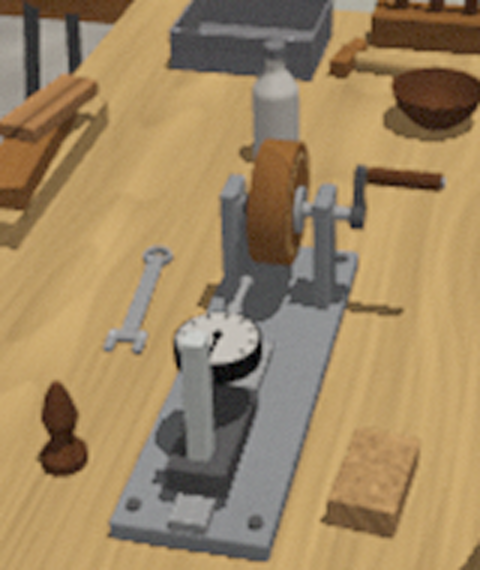

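Run:
```python
from h import *
f=lambda x,y,z:onz("top",185+(x+.5)/5-.5,145+(y+.5)/5-.5,z).round(4)
for a in [(58,168),(654,182),(650,364),(50,350)]: print("plate",f(*a,.02))
print("post",f(65,231,.175))
print("upr",f(518,182,.14),f(513,321,.14))
print("blank",f(431,218,.12),f(431,280,.12),f(611,218,.12),f(609,285,.12))
print("handle",f(521,375,.16),f(519,490,.16))
g=lambda x,y:ray("side",215+(x+.5)/3-.5,140+(y+.5)/3-.5)
def tri(a,b):
    c1,d1=ray("top",185+(a[0]+.5)/5-.5,145+(a[1]+.5)/5-.5);c2,d2=g(*b)
    A=np.stack([d1,-d2],1);s=np.linalg.lstsq(A,c2-c1,rcond=None)[0]
    p,q=c1+d1*s[0],c2+d2*s[1];return ((p+q)/2).round(4),np.linalg.norm(p-q).round(4)
print("handle end",tri((519,486),(440,181)))
print("handle root",tri((521,378),(368,176)))
print("post top",tri((65,231),(198,343)))
```

```text
plate [0.6408 0.3099 0.02  ]
plate [ 0.6419 -0.1084  0.02  ]
plate [ 0.514  -0.1089  0.02  ]
plate [0.5128 0.3091 0.02  ]
post [0.579  0.2645 0.175 ]
upr [ 0.6227 -0.0196  0.14  ] [ 0.532  -0.0191  0.14  ]
blank [0.6001 0.038  0.12  ] [0.5592 0.0366 0.12  ] [ 0.6032 -0.0803  0.12  ] [ 0.5589 -0.0802  0.12  ]
handle [ 0.4961 -0.0264  0.16  ] [ 0.4233 -0.0274  0.16  ]
handle end (array([ 0.4266, -0.0272,  0.1593]), np.float64(0.0016))
handle root (array([ 0.4946, -0.0263,  0.1577]), np.float64(0.0006))
post top (array([0.5788, 0.2657, 0.1692]), np.float64(0.0017))
```

```bash
cat >> h.py <<'E'
from scipy.spatial.transform import Rotation as Ro
def pose():
    s=ctrl.get_state();return np.array(s["position"]),Ro.from_rotvec(s["tool_rot"]).as_matrix(),s
def delta(tx,ty,tz):
    p,R,s=pose();d=np.array([tx,ty,tz])-p
    # desired: x down, y along world +-y
    Y=np.sign(R[1,1])
    Rd=np.array([[0,0,-1],[0,Y,0],[-1,0,0]],float).T
    Rd=np.stack([[0,0,-1],[0,Y,0],np.cross([0,0,-1],[0,Y,0])],1)
    print("t",s["time"],"p",p.round(4),"F",np.round(s["ft_force"],1),"w",round(s["grip_width"],3))
    print("R\n",R.round(3));print("travel units",(R.T@d/.3).round(4),"rot units",(Ro.from_matrix(R.T@Rd).as_rotvec()/np.radians(5)).round(2))
    print("travel in desired axes",(Rd.T@d/.3).round(4))
E
python3 -c "
from h import *
delta(.578,.2645,.23)"
```

```text
t 0.15 p [0.2813 0.5855 0.2217] F [-0.6 -0.   0.1] w 0.995
R
 [[-0.001  0.433  0.901]
 [-0.001  0.901 -0.433]
 [-1.    -0.001  0.   ]]
travel units [-0.0267 -0.5364  1.3548] rot units [-5.13 -0.    0.02]
travel in desired axes [-0.0276 -1.0701  0.989 ]
```

```bash
python3 -m jog '[{"rot":[-1,0,0],"travel":[-0.04,0,0],"jaw":-1},{"rot":[-1,0,0],"travel":[-0.03,0,0],"jaw":-1},{"rot":[-1,0,0],"travel":[0,0,0],"jaw":-1},{"rot":[-1,0,0],"travel":[0,0,0],"jaw":-1},{"rot":[-1,0,0],"travel":[0,0,0],"jaw":-1},{"rot":[-0.13,0,0],"travel":[0,-0.1,0.1],"jaw":-1},{"rot":[0,0,0],"travel":[0,-0.1,0.1],"jaw":-1},{"rot":[0,0,0],"travel":[0,-0.1,0.1],"jaw":-1}]' 30; python3 -m jog '[{"rot":[0,0,0],"travel":[0,-0.1,0.1],"jaw":-1},{"rot":[0,0,0],"travel":[0,-0.1,0.1],"jaw":-1},{"rot":[0,0,0],"travel":[0,-0.1,0.1],"jaw":-1},{"rot":[0,0,0],"travel":[0,-0.1,0.1],"jaw":-1},{"rot":[0,0,0],"travel":[0,-0.05,0.05],"jaw":-1},{"rot":[0,0,0],"travel":[0,0,0],"jaw":-1}]'; python3 -c "
from h import *
delta(.578,.2645,.23)
crop(ctrl.get_image('wrist'),0,0,640,400,1,'pics/w1.png')"
```

```text
time: 0.95
position: [0.3718, 0.4944, 0.2431]
tool_rot: [-0.001, 1.571, 0.0]
ft_force: [-0.2, -0.3, -0.8]
grip_width: 0.999
time: 1.55
position: [0.5094, 0.356, 0.2432]
tool_rot: [0.004, 1.57, -0.008]
ft_force: [-0.0, 0.2, 0.4]
grip_width: 0.999
t 1.55 p [0.5094 0.356  0.2432] F [-0.   0.2  0.4] w 0.999
R
 [[ 0.001  0.008  1.   ]
 [-0.002  1.    -0.008]
 [-1.    -0.002  0.001]]
travel units [ 0.0448 -0.3029  0.2309] rot units [-0.09  0.01  0.03]
travel in desired axes [ 0.0439 -0.3048  0.2286]
```

View pics/w1.png

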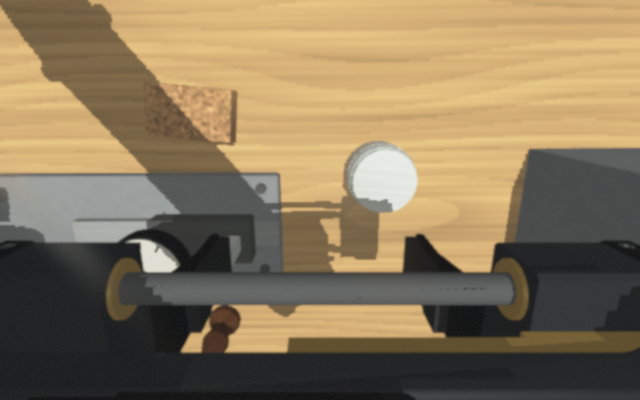

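```bash
python3 -m jog '[{"rot":[0,0,0],"travel":[0,-0.05,0.038],"jaw":-1},{"rot":[0,0,0],"travel":[0,-0.05,0.038],"jaw":-1},{"rot":[0,0,0],"travel":[0,-0.05,0.038],"jaw":-1},{"rot":[0,0,0],"travel":[0,-0.05,0.038],"jaw":-1},{"rot":[0,0,0],"travel":[0,-0.05,0.038],"jaw":-1},{"rot":[0,0,0],"travel":[0,-0.053,0.04],"jaw":-1},{"rot":[0,0,0],"travel":[0,0,0],"jaw":-1}]'; python3 -c "
from h import *
delta(.578,.2645,.139)
crop(ctrl.get_image('wrist'),0,0,640,400,1,'pics/w2.png')"
```

```text
time: 2.3
position: [0.5757, 0.2684, 0.2433]
tool_rot: [0.001, 1.571, -0.003]
ft_force: [0.1, -0.2, 0.7]
grip_width: 0.998
t 2.3 p [0.5757 0.2684 0.2433] F [ 0.1 -0.2  0.7] w 0.998
R
 [[ 0.     0.002  1.   ]
 [-0.001  1.    -0.002]
 [-1.    -0.001  0.   ]]
travel units [ 0.3477 -0.0126  0.0078] rot units [-0.02  0.    0.01]
travel in desired axes [ 0.3476 -0.013   0.0078]
```

View pics/w2.png

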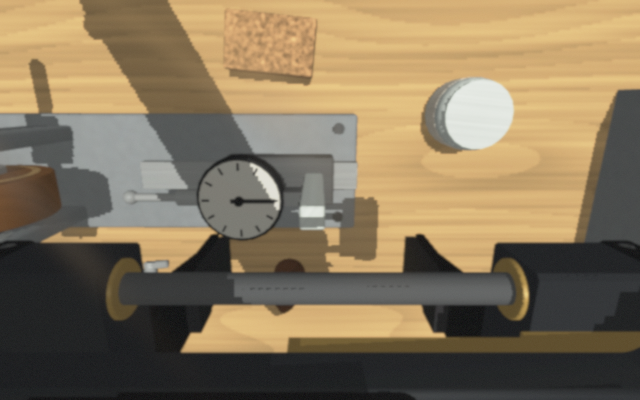

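```bash
cat >> h.py <<'E'
def wz(u,v,z,P=None):
    m=ctrl.camera_model("wrist");K=m["mtx"];H=m["hand_eye"];p,R,s=P or pose()
    d=np.array([(u-K[0,2])/K[0,0],-(v-K[1,2])/K[1,1],-1.])
    c=p+R@H[:3,3];w=R@H[:3,:3]@d;return c+w*(z-c[2])/w[2]
E
python3 -c "
from h import *
print('post',wz(312,211,.175));print('dial',wz(240,198,.13));print('tip',wz(129,198,.12));print(wz(283,198,.13)-wz(197,198,.13))"
```

```text
post [0.57302742 0.26745612 0.175     ]
dial [0.57619663 0.20830842 0.13      ]
tip [0.5790118  0.11249392 0.12      ]
[-4.41823765e-05  6.99305163e-02  0.00000000e+00]
```

```bash
python3 -m jog '[{"rot":[0,0,0],"travel":[0.07,-0.003,0],"jaw":-1},{"rot":[0,0,0],"travel":[0.07,-0.003,0],"jaw":-1},{"rot":[0,0,0],"travel":[0.07,0,0],"jaw":-1},{"rot":[0,0,0],"travel":[0.07,0,0],"jaw":-0.6},{"rot":[0,0,0],"travel":[0.065,0,0],"jaw":0},{"rot":[0,0,0],"travel":[0,0,0],"jaw":1},{"rot":[0,0,0],"travel":[0,0,0],"jaw":1},{"rot":[0,0,0],"travel":[0,0,0],"jaw":1}]' 30;  python3 -m jog '[{"rot":[0,0,0],"travel":[0,0,0],"jaw":1},{"rot":[0,0,0],"travel":[0,0,0],"jaw":1},{"rot":[0,0,0],"travel":[0,0,0],"jaw":1}]'; python3 -c "
from h import *
delta(.578,.2645,.139)
crop(ctrl.get_image('wrist'),0,0,640,400,1,'pics/w3.png')
crop(ctrl.get_image('side'),215,140,375,330,3,'pics/s3.png')"
```

```text
time: 3.15
position: [0.5753, 0.2694, 0.1416]
tool_rot: [0.0, 1.569, 0.002]
ft_force: [-0.6, -0.1, -0.0]
grip_width: 0.63
time: 3.45
position: [0.5753, 0.268, 0.1407]
tool_rot: [0.001, 1.57, 0.0]
ft_force: [-0.4, 0.7, -0.2]
grip_width: 0.358
t 3.45 p [0.5753 0.268  0.1407] F [-0.4  0.7 -0.2] w 0.358
R
 [[ 0.001  0.     1.   ]
 [ 0.001  1.    -0.   ]
 [-1.     0.001  0.001]]
travel units [ 0.0057 -0.0116  0.0088] rot units [-0.    0.01 -0.01]
travel in desired axes [ 0.0057 -0.0116  0.0088]
```

View pics/w3.png

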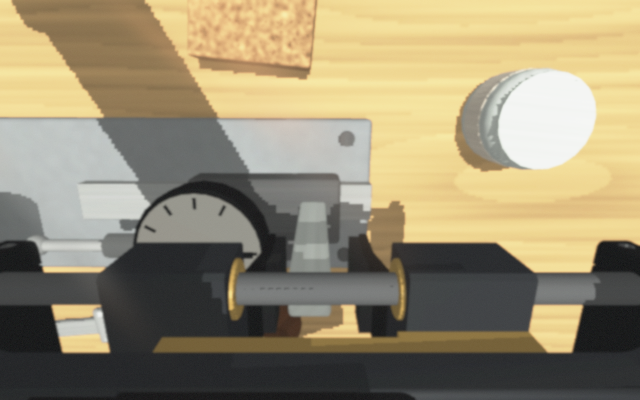

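View pics/s3.png

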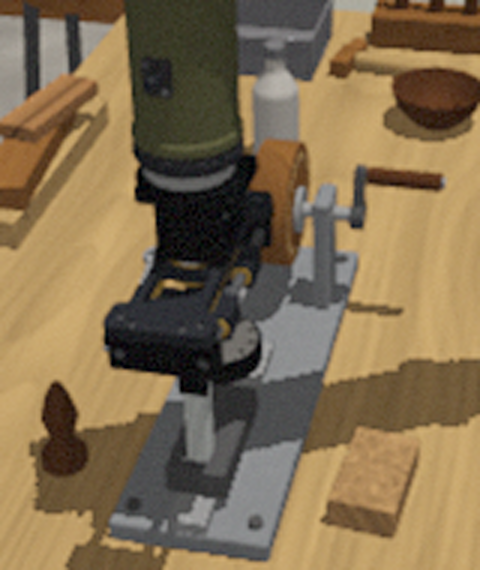

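```bash
python3 -m jog '[{"rot":[0,0,0],"travel":[0,0,0],"jaw":1},{"rot":[0,0,0],"travel":[0,0,0],"jaw":1},{"rot":[0,0,0],"travel":[0,0,0],"jaw":1},{"rot":[0,0,0],"travel":[0,0,0],"jaw":1}]'; python3 -m jog '[{"rot":[0,0,0],"travel":[0,-0.03,0],"jaw":1},{"rot":[0,0,0],"travel":[0,-0.04,0],"jaw":1},{"rot":[0,0,0],"travel":[0,-0.04,0],"jaw":1},{"rot":[0,0,0],"travel":[0,-0.04,0],"jaw":1},{"rot":[0,0,0],"travel":[0,-0.04,0],"jaw":1},{"rot":[0,0,0],"travel":[0,-0.03,0],"jaw":1},{"rot":[0,0,0],"travel":[0,-0.03,0],"jaw":1},{"rot":[0,0,0],"travel":[0,0,0],"jaw":1}]' ; python3 -c "
from h import *
delta(.578,.1775,.139)
crop(ctrl.get_image('wrist'),0,0,640,400,1,'pics/w4.png')
crop(ctrl.get_image('top'),185,145,325,250,5,'pics/t4.png')"
```

```text
time: 3.95
position: [0.5753, 0.2657, 0.1403]
tool_rot: [-0.001, 1.571, -0.003]
ft_force: [-2.3, -6.1, 3.4]
grip_width: 0.203
time: 4.75
position: [0.575, 0.1954, 0.1403]
tool_rot: [0.003, 1.57, 0.004]
ft_force: [0.8, 4.4, -0.9]
grip_width: 0.207
t 4.75 p [0.575  0.1954 0.1403] F [ 0.8  4.4 -0.9] w 0.207
R
 [[ 0.001 -0.001  1.   ]
 [ 0.004  1.     0.001]
 [-1.     0.004  0.001]]
travel units [ 0.0042 -0.0596  0.0098] rot units [ 0.01  0.01 -0.05]
travel in desired axes [ 0.0044 -0.0596  0.0099]
```

View pics/w4.png

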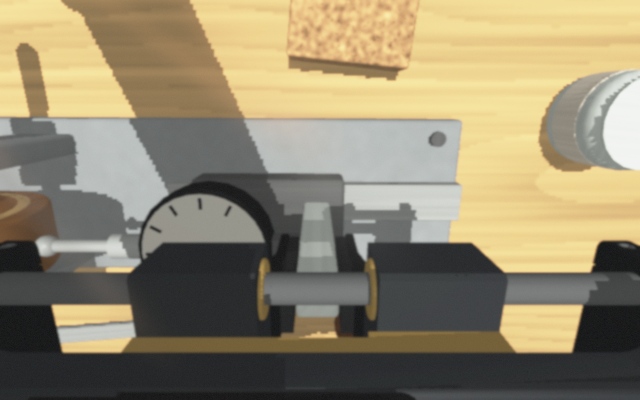

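View pics/t4.png

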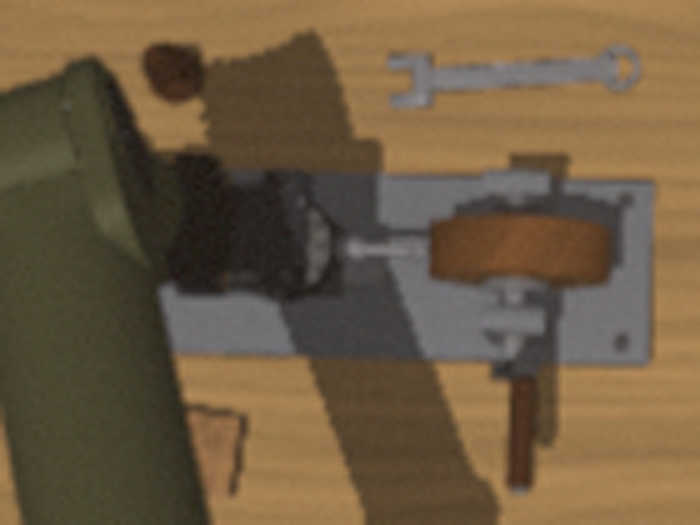

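```bash
python3 -m jog '[{"rot":[0,0,0],"travel":[0,-0.02,0],"jaw":1},{"rot":[0,0,0],"travel":[0,-0.025,0],"jaw":1},{"rot":[0,0,0],"travel":[0,0,0],"jaw":1}]' ; python3 -c "
from h import *
delta(.578,.1775,.139)
crop(ctrl.get_image('wrist'),0,0,640,400,1,'pics/w5.png')
crop(ctrl.get_image('top'),185,145,325,250,5,'pics/t5.png')"
```

```text
time: 5.15
position: [0.575, 0.1819, 0.1403]
tool_rot: [0.002, 1.57, 0.004]
ft_force: [0.4, 5.2, 0.2]
grip_width: 0.204
t 5.15 p [0.575  0.1819 0.1403] F [0.4 5.2 0.2] w 0.204
R
 [[ 0.001 -0.001  1.   ]
 [ 0.004  1.     0.001]
 [-1.     0.004  0.001]]
travel units [ 0.0044 -0.0147  0.01  ] rot units [ 0.02  0.01 -0.04]
travel in desired axes [ 0.0045 -0.0147  0.01  ]
```

View pics/w5.png

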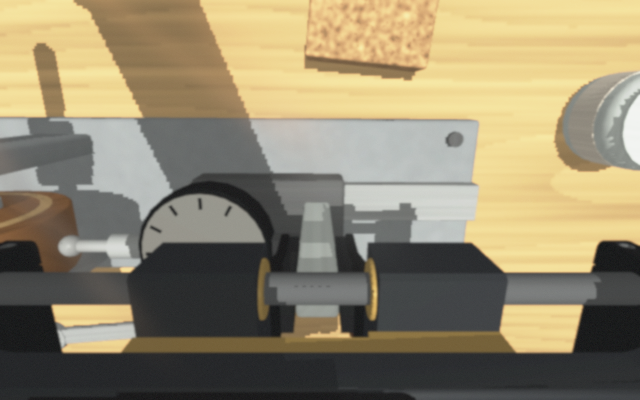

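View pics/t5.png

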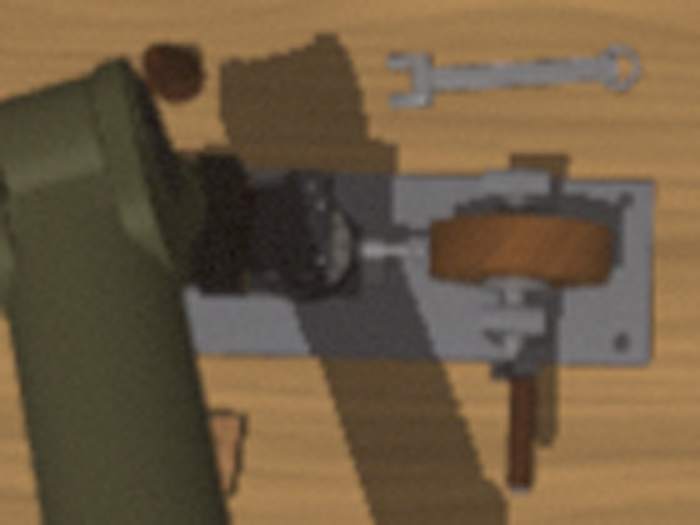

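Run:
```python
import cv2,numpy as np
a=[cv2.imread(f"pics/w{i}.png")[175:265,0:200] for i in (3,4,5)]
cv2.imwrite("pics/cmp.png",cv2.resize(np.vstack(a),None,fx=2.2,fy=2.2,interpolation=cv2.INTER_CUBIC))
```

```text
(no output)
```

View pics/cmp.png

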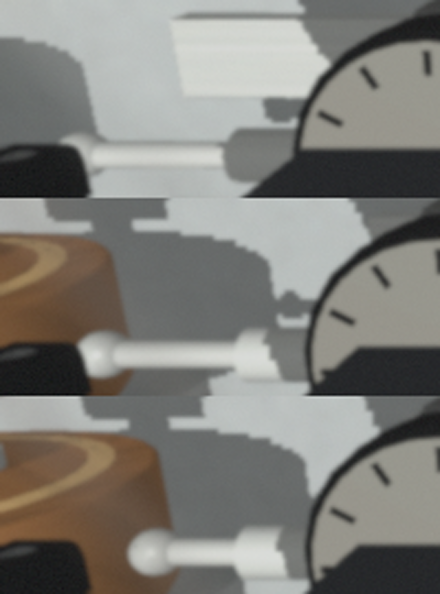

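```bash
python3 -m jog '[{"rot":[0,0,0],"travel":[0,0,0],"jaw":-1},{"rot":[0,0,0],"travel":[0,0,0],"jaw":-1},{"rot":[0,0,0],"travel":[0,0,0],"jaw":-1},{"rot":[0,0,0],"travel":[-0.06,0,0],"jaw":-1},{"rot":[0,0,0],"travel":[-0.09,0,0],"jaw":-1},{"rot":[0,0,0],"travel":[-0.1,0,0],"jaw":-1},{"rot":[0,0,0],"travel":[-0.1,0,0],"jaw":-1},{"rot":[0,0,0],"travel":[0,0,0],"jaw":-1}]' ; python3 -c "
from h import *
delta(.455,-.027,.22)
crop(ctrl.get_image('wrist'),0,0,640,400,1,'pics/w6.png')"
```

```text
time: 6.05
position: [0.5776, 0.1792, 0.2501]
tool_rot: [0.003, 1.563, 0.001]
ft_force: [0.1, 0.3, 0.2]
grip_width: 0.844
t 6.05 p [0.5776 0.1792 0.2501] F [0.1 0.3 0.2] w 0.844
R
 [[ 0.008  0.001  1.   ]
 [ 0.002  1.    -0.001]
 [-1.     0.002  0.008]]
travel units [ 0.0955 -0.688  -0.4085] rot units [-0.01  0.09 -0.03]
travel in desired axes [ 0.1003 -0.6873 -0.4085]
```

View pics/w6.png

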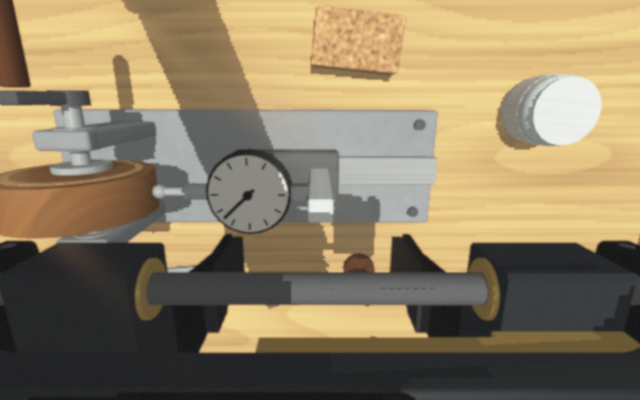

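```bash
python3 -m jog '[{"rot":[0,0,0],"travel":[0,-0.09,-0.053],"jaw":-1},{"rot":[0,0,0],"travel":[0,-0.11,-0.065],"jaw":-1},{"rot":[0,0,0],"travel":[0,-0.11,-0.065],"jaw":-1},{"rot":[0,0,0],"travel":[0,-0.11,-0.065],"jaw":-1},{"rot":[0,0,0],"travel":[0,-0.11,-0.065],"jaw":-1},{"rot":[0,0,0],"travel":[0,-0.11,-0.065],"jaw":-0.5},{"rot":[0,0,0],"travel":[0,-0.045,-0.03],"jaw":-0.5},{"rot":[0,0,0],"travel":[0,0,0],"jaw":-0.5}]' ; python3 -c "
from h import *
delta(.455,-.027,.14)
crop(ctrl.get_image('wrist'),0,0,640,400,1,'pics/w7.png')"
```

```text
time: 6.9
position: [0.4514, -0.0283, 0.2444]
tool_rot: [0.004, 1.572, -0.003]
ft_force: [0.1, 0.1, 0.0]
grip_width: 0.814
t 6.9 p [ 0.4514 -0.0283  0.2444] F [0.1 0.1 0. ] w 0.814
R
 [[-0.001  0.004  1.   ]
 [ 0.     1.    -0.004]
 [-1.     0.    -0.001]]
travel units [0.3481 0.0043 0.0123] rot units [-0.05 -0.01 -0.  ]
travel in desired axes [0.3481 0.0044 0.012 ]
```

View pics/w7.png

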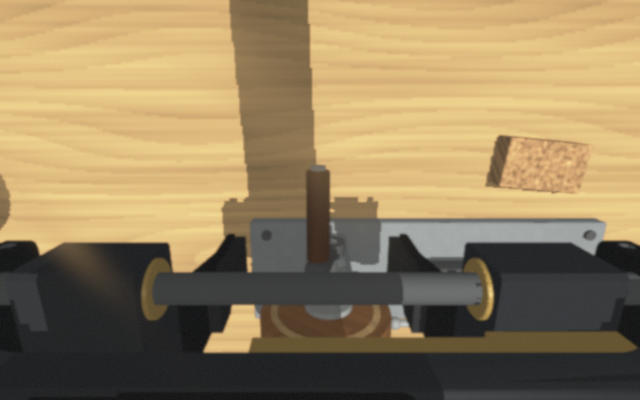

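```bash
python3 -c "
from h import *
print(wz(318,168,.16))"; python3 -m jog '[{"rot":[0,0,0],"travel":[0.08,0.002,0.01],"jaw":-0.5},{"rot":[0,0,0],"travel":[0.08,0.002,0],"jaw":-0.3},{"rot":[0,0,0],"travel":[0.08,0,0],"jaw":-0.3},{"rot":[0,0,0],"travel":[0.08,0,0],"jaw":-0.3},{"rot":[0,0,0],"travel":[0.025,0,0],"jaw":0},{"rot":[0,0,0],"travel":[0,0,0],"jaw":1},{"rot":[0,0,0],"travel":[0,0,0],"jaw":1},{"rot":[0,0,0],"travel":[0,0,0],"jaw":1}]' 25;  python3 -m jog '[{"rot":[0,0,0],"travel":[0,0,0],"jaw":1},{"rot":[0,0,0],"travel":[0,0,0],"jaw":1},{"rot":[0,0,0],"travel":[0,0,0],"jaw":1},{"rot":[0,0,0],"travel":[0,0,0],"jaw":1}]'; python3 -c "
from h import *
delta(.455,-.027,.14)
crop(ctrl.get_image('wrist'),0,0,640,400,1,'pics/w8.png')
crop(ctrl.get_image('top'),185,145,325,250,5,'pics/t8.png')
crop(ctrl.get_image('side'),215,140,375,330,3,'pics/s8.png')"
```

```text
[ 0.42400362 -0.02503734  0.16      ]
time: 7.75
position: [0.4568, -0.0246, 0.1428]
tool_rot: [-0.0, 1.569, 0.001]
ft_force: [-0.1, -0.7, -0.1]
grip_width: 0.369
time: 8.15
position: [0.4565, -0.0261, 0.1424]
tool_rot: [-0.0, 1.569, -0.002]
ft_force: [1.1, -5.0, 4.9]
grip_width: 0.196
t 8.15 p [ 0.4565 -0.0261  0.1424] F [ 1.1 -5.   4.9] w 0.196
R
 [[ 0.002  0.001  1.   ]
 [-0.001  1.    -0.001]
 [-1.    -0.001  0.002]]
travel units [ 0.008  -0.0031 -0.0048] rot units [-0.01  0.02  0.01]
travel in desired axes [ 0.008  -0.0031 -0.0048]
```

View pics/w8.png

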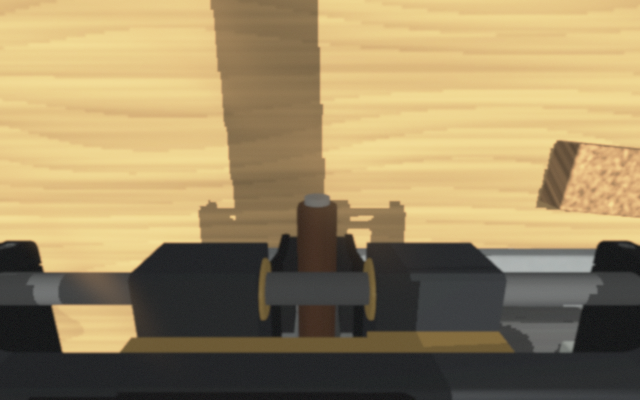

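View pics/t8.png

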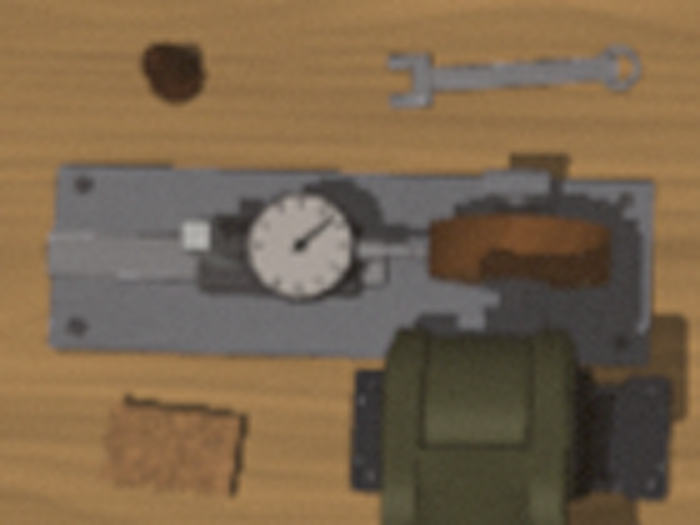

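View pics/s8.png

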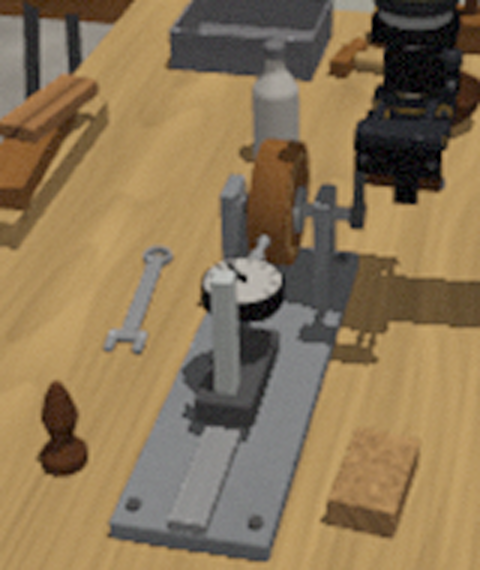

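```bash
cat >> h.py <<'E'
def arc(a,b,n):
    t=np.linspace(a,b,n+1);y=-.04*np.sin(t);z=.04*np.cos(t)
    print(np.stack([-np.diff(z)/.3,np.diff(y)/.3],1).round(3).tolist())
    p,R,s=pose();print("final tcp y,z", y[-1]-.0193, z[-1]+.103)
E
python3 -c "
from h import *
arc(.17,.97,4)"
```

```text
[[0.007, -0.026], [0.012, -0.024], [0.017, -0.021], [0.02, -0.017]]
final tcp y,z -0.05229542853353801 0.12561198124641418
```

```bash
python3 -m jog '[{"rot":[0,0,0],"travel":[0.007,-0.026,0],"jaw":1},{"rot":[0,0,0],"travel":[0.012,-0.024,0],"jaw":1},{"rot":[0,0,0],"travel":[0.017,-0.021,0],"jaw":1},{"rot":[0,0,0],"travel":[0.02,-0.017,0],"jaw":1},{"rot":[0,0,0],"travel":[0,0,0],"jaw":1}]'; python3 -c "
from h import *
delta(.4565,-.0523,.1256)
crop(ctrl.get_image('top'),185,145,325,250,5,'pics/t9.png')
crop(ctrl.get_image('side'),215,140,375,330,3,'pics/s9.png')"
```

```text
time: 8.8
position: [0.4563, -0.0517, 0.1247]
tool_rot: [0.001, 1.569, -0.001]
ft_force: [4.0, -3.6, -2.2]
grip_width: 0.195
t 8.8 p [ 0.4563 -0.0517  0.1247] F [ 4.  -3.6 -2.2] w 0.195
R
 [[ 0.002  0.001  1.   ]
 [ 0.     1.    -0.001]
 [-1.     0.     0.002]]
travel units [-0.003  -0.0021  0.0006] rot units [-0.01  0.02 -0.  ]
travel in desired axes [-0.003  -0.0021  0.0005]
```

View pics/t9.png

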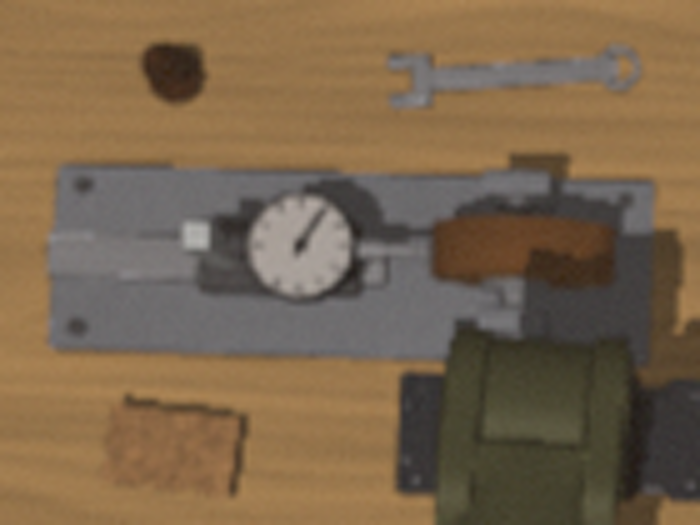

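View pics/s9.png

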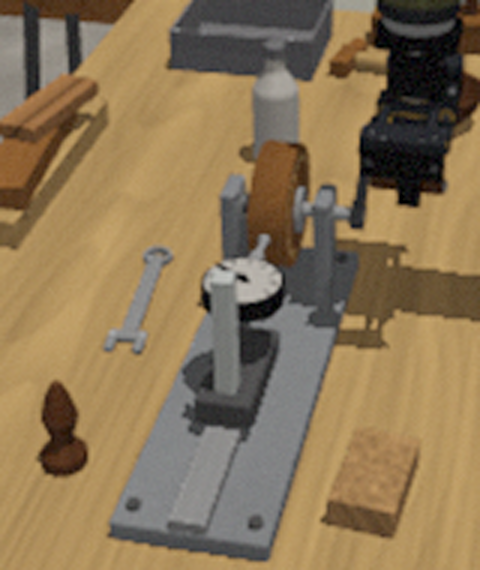

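```bash
python3 -c "
from h import *
arc(.97,-.63,8);arc(-.63,-1.63,5)"
```

```text
[[-0.02, 0.017], [-0.017, 0.021], [-0.012, 0.024], [-0.007, 0.026], [-0.002, 0.027], [0.003, 0.026], [0.009, 0.025], [0.013, 0.023]]
final tcp y,z 0.004265790317690778 0.13532110033248607
[[0.018, 0.02], [0.021, 0.016], [0.024, 0.011], [0.026, 0.006], [0.027, 0.001]]
final tcp y,z 0.020629918975105296 0.10063323625143407
```

```bash
python3 -m jog '[{"rot":[0,0,0],"travel":[-0.02,0.017,0],"jaw":1},{"rot":[0,0,0],"travel":[-0.017,0.021,0],"jaw":1},{"rot":[0,0,0],"travel":[-0.012,0.024,0],"jaw":1},{"rot":[0,0,0],"travel":[-0.007,0.026,0],"jaw":1},{"rot":[0,0,0],"travel":[-0.002,0.027,0],"jaw":1},{"rot":[0,0,0],"travel":[0.003,0.026,0],"jaw":1},{"rot":[0,0,0],"travel":[0.009,0.025,0],"jaw":1},{"rot":[0,0,0],"travel":[0.013,0.023,0],"jaw":1}]'; python3 -c "
from h import *
delta(.4565,.0043,.1353)
crop(ctrl.get_image('top'),185,145,325,250,5,'pics/t10.png')"
```

```text
time: 9.7
position: [0.4565, 0.0059, 0.1355]
tool_rot: [0.0, 1.569, 0.0]
ft_force: [3.5, -5.3, 1.4]
grip_width: 0.195
t 9.7 p [0.4565 0.0059 0.1355] F [ 3.5 -5.3  1.4] w 0.195
R
 [[ 0.002 -0.     1.   ]
 [ 0.     1.     0.   ]
 [-1.     0.     0.002]]
travel units [ 0.0008 -0.0052 -0.0002] rot units [ 0.    0.03 -0.  ]
travel in desired axes [ 0.0008 -0.0052 -0.0002]
```

View pics/t10.png

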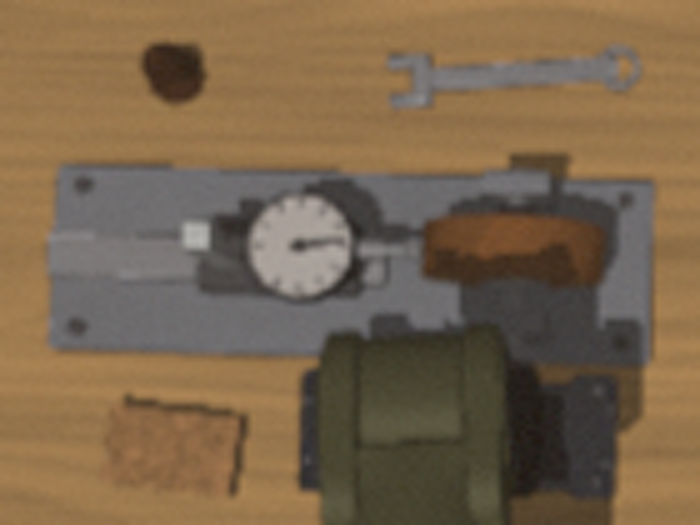

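```bash
python3 -m jog '[{"rot":[0,0,0],"travel":[0.018,0.02,0],"jaw":1},{"rot":[0,0,0],"travel":[0.021,0.016,0],"jaw":1},{"rot":[0,0,0],"travel":[0.024,0.011,0],"jaw":1},{"rot":[0,0,0],"travel":[0.026,0.006,0],"jaw":1},{"rot":[0,0,0],"travel":[0.027,0.001,0],"jaw":1},{"rot":[0,0,0],"travel":[0,0,0],"jaw":1}]'; python3 -c "
from h import *
delta(.4565,.0206,.1006)
crop(ctrl.get_image('top'),185,145,325,250,5,'pics/t11.png')
arc(-1.63,-2.43,4)"
```

```text
time: 10.35
position: [0.4565, 0.0218, 0.0985]
tool_rot: [0.0, 1.569, 0.0]
ft_force: [9.5, -0.8, -5.5]
grip_width: 0.197
t 10.35 p [0.4565 0.0218 0.0985] F [ 9.5 -0.8 -5.5] w 0.197
R
 [[ 0.002  0.     1.   ]
 [ 0.     1.    -0.   ]
 [-1.     0.     0.002]]
travel units [-0.0071 -0.0039  0.    ] rot units [-0.    0.02 -0.  ]
travel in desired axes [-0.0071 -0.0039 -0.    ]
[[0.026, -0.004], [0.025, -0.009], [0.023, -0.014], [0.019, -0.018]]
final tcp y,z 0.006821630062890591 0.07270708923101823
```

View pics/t11.png

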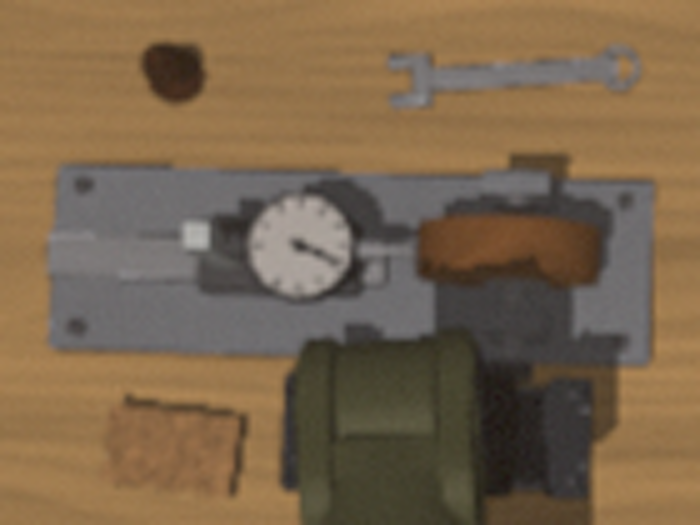

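```bash
python3 -c "
import numpy as np
from scipy.optimize import least_squares
t=np.array([.17,.98,-.66,-1.68]);r=np.array([16.6,14.4,20.8,24.3])
for h0 in(-2,0):print(least_squares(lambda p:p[0]+5*np.cos(t-p[1])-r,[18,h0]).__dict__['x'])
A=np.stack([t*0+1,np.cos(t),np.sin(t)],1);c=np.linalg.lstsq(A,r,rcond=None)[0];print(c,np.arctan2(c[2],c[1]),np.hypot(c[1],c[2]))"
```

```text
Traceback (most recent call last):
KeyError: 'x'
```

```bash
python3 -c "
import numpy as np
from scipy.optimize import least_squares
t=np.array([.17,.98,-.66,-1.68]);r=np.array([16.6,14.4,20.8,24.3])
for h0 in(-2,0):q=least_squares(lambda p:p[0]+5*np.cos(t-p[1])-r,[18,h0]);print(q.x,q.fun)
A=np.stack([t*0+1,np.cos(t),np.sin(t)],1);c=np.linalg.lstsq(A,r,rcond=None)[0];print(c,np.arctan2(c[2],c[1]),np.hypot(c[1],c[2]))"
```

```text
[19.38445056 -1.96255937] [ 0.12105496  0.08315967 -0.09039017 -0.11382447]
[19.38444929 -1.96255893] [ 0.12105557  0.08315885 -0.09038931 -0.11382511]
[19.40035894 -1.9683352  -4.73328828] -1.964890894054017 5.126242427442619
```

```bash
python3 -m jog '[{"rot":[0,0,0],"travel":[0.026,-0.004,0],"jaw":1},{"rot":[0,0,0],"travel":[0.025,-0.009,0],"jaw":1},{"rot":[0,0,0],"travel":[0.023,-0.014,0],"jaw":1},{"rot":[0,0,0],"travel":[0.019,-0.018,0],"jaw":1},{"rot":[0,0,0],"travel":[0,0,0],"jaw":1}]'; python3 -c "
from h import *
delta(.4565,.0068,.0727)
crop(ctrl.get_image('top'),185,145,325,250,5,'pics/t12.png')
arc(-2.43,-1.96,3)"
```

```text
time: 10.9
position: [0.4565, 0.0062, 0.0714]
tool_rot: [0.0, 1.569, -0.003]
ft_force: [6.9, -4.7, 1.0]
grip_width: 0.195
t 10.9 p [0.4565 0.0062 0.0714] F [ 6.9 -4.7  1. ] w 0.195
R
 [[ 0.002  0.002  1.   ]
 [-0.002  1.    -0.002]
 [-1.    -0.002  0.002]]
travel units [-0.0044  0.0019 -0.0001] rot units [-0.02  0.02  0.02]
travel in desired axes [-0.0044  0.0019 -0.0001]
[[-0.015, 0.015], [-0.017, 0.012], [-0.019, 0.009]]
final tcp y,z 0.017708460831526728 0.08782192940847382
```

View pics/t12.png

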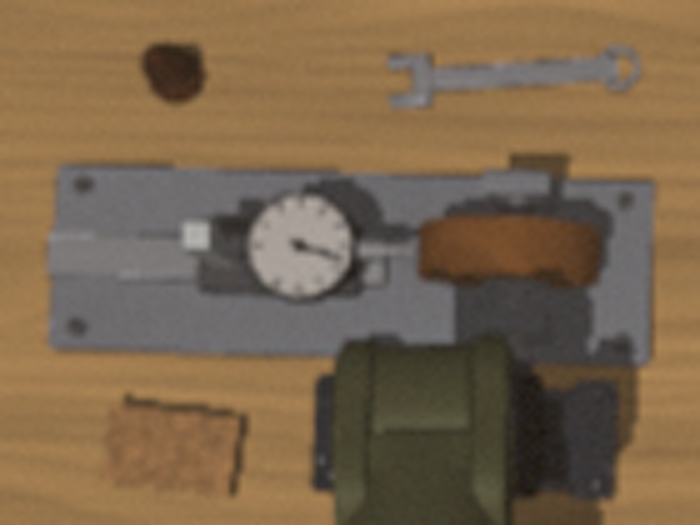

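```bash
python3 -m jog '[{"rot":[0,0,0],"travel":[-0.015,0.015,0],"jaw":1},{"rot":[0,0,0],"travel":[-0.017,0.012,0],"jaw":1},{"rot":[0,0,0],"travel":[-0.02,0.009,0],"jaw":1},{"rot":[0,0,0],"travel":[0,0,0],"jaw":1},{"rot":[0,0,0],"travel":[0,0,0],"jaw":1}]'; python3 -c "
from h import *
delta(.4565,.0177,.0878)
crop(ctrl.get_image('top'),185,145,325,250,5,'pics/t13.png')"
```

```text
time: 11.45
position: [0.4566, 0.0187, 0.0872]
tool_rot: [0.0, 1.569, -0.0]
ft_force: [5.1, -1.0, 2.5]
grip_width: 0.194
t 11.45 p [0.4566 0.0187 0.0872] F [ 5.1 -1.   2.5] w 0.194
R
 [[ 0.002  0.     1.   ]
 [ 0.     1.    -0.   ]
 [-1.     0.     0.002]]
travel units [-0.0021 -0.0033 -0.0002] rot units [-0.01  0.02 -0.  ]
travel in desired axes [-0.0021 -0.0033 -0.0002]
```

View pics/t13.png

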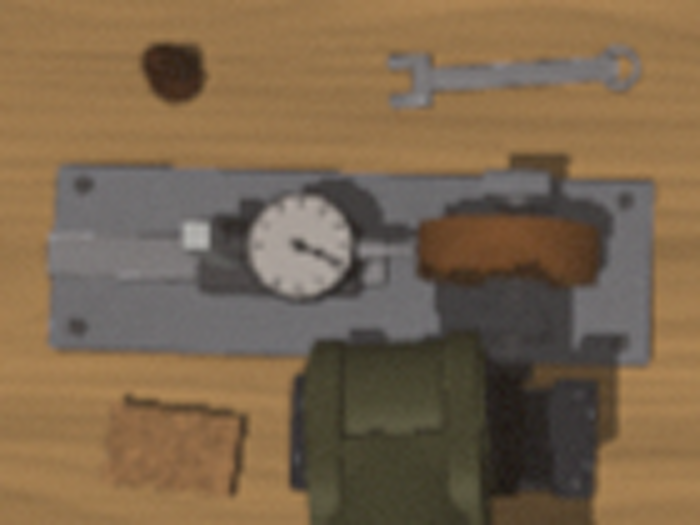

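Needle is at (340,264), about 24° past straight-right, the highest reading so far (≈24.6 mm). Releasing and withdrawing upward.

```bash
python3 -m jog '[{"rot":[0,0,0],"travel":[0,0,0],"jaw":0.2},{"rot":[0,0,0],"travel":[0,0,0],"jaw":0},{"rot":[0,0,0],"travel":[0,0,0],"jaw":-0.2},{"rot":[0,0,0],"travel":[0,0,0],"jaw":-0.2},{"rot":[0,0,0],"travel":[-0.05,0,0],"jaw":-0.2},{"rot":[0,0,0],"travel":[-0.1,0,0],"jaw":-0.2},{"rot":[0,0,0],"travel":[-0.1,0,0],"jaw":-0.2},{"rot":[0,0,0],"travel":[-0.1,0,0],"jaw":-0.2}]'; python3 -m jog '[{"rot":[0,0,0],"travel":[-0.1,0,0],"jaw":-0.2},{"rot":[0,0,0],"travel":[-0.1,0,0],"jaw":-0.2},{"rot":[0,0,0],"travel":[0,0,0],"jaw":-0.2}]'; python3 -c "
from h import *
delta(.4565,.0177,.0878)
crop(ctrl.get_image('top'),185,145,325,250,5,'pics/t14.png')
crop(ctrl.get_image('side'),215,140,375,330,3,'pics/s14.png')
crop(ctrl.get_image('wrist'),0,0,640,400,1,'pics/w14.png')"
```

```text
time: 12.3
position: [0.4548, 0.0189, 0.1932]
tool_rot: [0.0, 1.572, 0.0]
ft_force: [1.5, 0.8, -0.3]
grip_width: 0.598
time: 12.6
position: [0.4575, 0.0192, 0.2565]
tool_rot: [0.001, 1.564, 0.001]
ft_force: [0.2, -0.1, 0.0]
grip_width: 0.597
t 12.6 p [0.4575 0.0192 0.2565] F [ 0.2 -0.1  0. ] w 0.597
R
 [[ 0.007 -0.     1.   ]
 [ 0.002  1.     0.   ]
 [-1.     0.002  0.007]]
travel units [ 0.5623 -0.006  -0.0071] rot units [ 0.    0.07 -0.02]
travel in desired axes [ 0.5623 -0.0051 -0.0035]
```

View pics/t14.png

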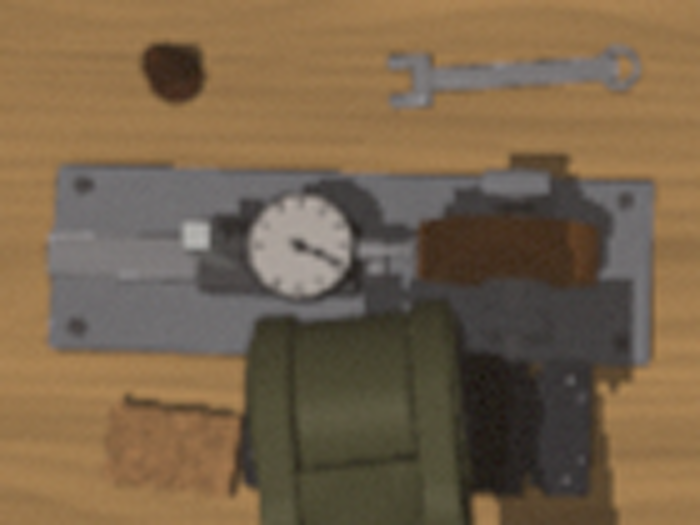

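View pics/s14.png

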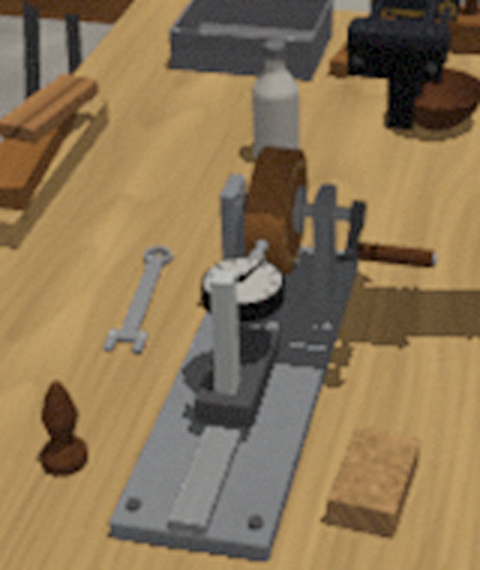

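View pics/w14.png

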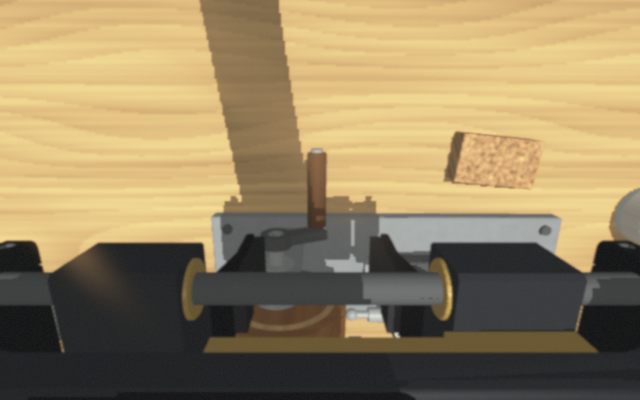

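```bash
python3 -c "
from bench import ctrl
print(ctrl.close_job())"
```

```text
the job is handed in; nothing more can be done
None
```

The job is handed in at about 12.8 s. The blank is standing with its high spot at the plunger and the gauge still bearing on the rim. No verdict was reported, so the figures below are my own readings from the camera images.

- **Setting the gauge:** I slid it in by the post until the needle read about 16.2 mm in the wrist view and 16.7 mm in the top view, within the 13–23 mm asked for.
- **Finding the high spot:** I turned the blank by the crank only, between +0.98 and −2.46 rad, not a full turn. Four readings (16.6, 14.4, 20.8 and 24.3 mm) fitted a 5 mm swing to within about 0.12 mm and put the high spot at a crank angle of −1.96 rad. Going past it, the reading fell to about 23.5 mm, close to the 23.8 mm the fit predicted.
- **Final state:** I set the crank to about −1.96 rad, where the needle read about 24.6 mm, the highest seen and well short of the stop. After letting go and lifting clear, the needle and dial had not moved, and the wrist force was near zero. The bystanders beside the stand had not visibly moved.
- **Not directly measured:** the plunger tip's 64.2 mm distance from the axis is inferred from the needle peak. The needle reads to about ±0.4 mm, and the tolerance allows about ±0.45 rad of crank angle. No check failed.

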